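Level the kitchen shelf riser

TASK

Gently lay the yellow spirit level lengthways along the middle of the dark wooden shelf riser on the counter and let go of it. Then turn the brass knob of the riser's levelling foot so that the bubble stands centred between its two black lines when the level is pressed down and the sprung shelf sits fully home on its frame. Finish while holding it like that: fingers still pressing the level firmly down, bubble centred; leave the other kitchen things where they stand.

Things in the scene. Friction and masses are not known exactly. Their poses are not given: they have to be found in the camera images.
- level: yellow spirit level with black ends, 200 long (its x) x 28 wide (y) x 36 high (z), about 0.25 kg. Origin: centre of its underside. Starts flat on the counter, right of the riser. A green vial is sunk into its top, centred 55 towards its own +x, with a white bubble 15 long and two black lines 24 apart; grip it across the 28 width at its middle.
- press_pad (a point): black rubber pad on the level's top, 30 x 24, over its middle, 36 above its underside: the place to press.
- bubble (a joint): position of the bubble along the vial in m: 0 centred between the lines, + towards the level's own +x end, stops at +-0.02. It moves to the higher end, 0.8 mm per mrad of slope, and takes about 1.5 s to settle.
- stand: the shelf riser, fixed to the counter. Origin: on the counter under its middle; x across it, +y along it towards the levelling foot. A cream leg at y = -150 carries a pivot 70 above the counter; from it a steel frame runs to the foot at y = +150. The dark wooden shelf board, 150 (x) x 250 (y), lies on the frame from y = -150 to +100, its top about 92 above the counter.
- shelf_mid (a point): middle of the top face of the shelf board (25 towards the leg from the riser's origin); x across the board, y along it towards the foot, z out of its top.
- shelf (a joint): how far the board stands off its frame, rad: 0 = pressed fully home, 0.015 = sprung up at rest (foot end up by 4 mm). About 7 N on the middle of the level takes it home; press with 10 to 20 N.
- foot_grip (a point): centre of the levelling foot's brass knob, on its upright axis, at the height to grip, about 132 above the counter. The knob is round and fluted, 46 across and 30 high (top 13 above this point, underside 17 below); its axis lies 75 beyond the end of a level laid on the middle of the shelf. It takes 0.15 N m to turn and stays where it is left.
- foot_seat (a point): point on the foot's axis where its screw passes the frame, 62 below the knob's grip point. The foot starts screwed out too far (foot end too high) by 0.6 to 1.4 rad of the knob. Anticlockwise from above lowers the foot end, clockwise raises it: each radian tilts frame and board by 15 mrad (4.5 mm at the foot), which moves the bubble 12 mm.
- mug: blue mug, 80 dia x 95 high; a bystander, to be left alone. Origin: centre of its underside.
- honey_jar: amber jar with brass lid, 70 dia x 100 high; a bystander, to be left alone. Origin: centre of its underside.
- spice_a: small brown spice jar, 44 dia x 90 high; a bystander, to be left alone. Origin: centre of its underside.
- spice_b: small green spice jar, 44 dia x 90 high; a bystander, to be left alone. Origin: centre of its underside.
- pepper_mill: dark wood pepper mill, 56 dia x 155 high; a bystander, to be left alone. Origin: centre of its underside.
- espresso_cup: small white cup, 60 dia x 55 high; a bystander, to be left alone. Origin: centre of its underside.
Mind the look-alikes: they are no part of the job. Leave any orange or purple look-alike of the level alone.

How it is judged (in metres and radians):
On the way:
1. the level lies lengthways on the middle of the shelf, let go (z of level in the frame of shelf_mid between -0.004 and 0.005 m and x of level in the frame of shelf_mid between -0.045 and 0.045 m and y of level in the frame of shelf_mid between -0.035 and 0.035 m and angle between the x axis of level and the y axis of shelf_mid, either way round below 0.14 rad and contact force between the fingers and level below 0.3 N and linear speed of level below 0.03 m/s), for 0.2 s.
At the end, for the whole second after the job is handed in: Level lies along the shelf (within 8 deg, 45 mm across and 35 mm along from its middle); fingers press it (over 4 N), it bears on the shelf with over 6 N; shelf home within 3 mrad and itself level within 7 mrad; bubble within 4 mm of centre; all still, robot still pressing (z of level in the frame of shelf_mid between -0.004 and 0.005 m and x of level in the frame of shelf_mid between -0.045 and 0.045 m and y of level in the frame of shelf_mid between -0.035 and 0.035 m and angle between the x axis of level and the y axis of shelf_mid, either way round below 0.14 rad and value of joint bubble between -0.004 and 0.004 m and angle between shelf_mid's own z axis and vertical below 0.007 rad and value of joint shelf below 0.003 rad and contact force between the fingers and level above 4 N and contact force between level and stand above 6 N and linear speed of level below 0.02 m/s); the arm keeps its last pose, push and grip.
It fails at once if the level is dropped or slammed onto the shelf (over 60 N) (contact force between level and stand above 60 N).
It fails at once if another thing on the counter is pushed away (30 mm) or tipped over (distance of any of mug, honey_jar, spice_a, spice_b, pepper_mill, espresso_cup from where it was at the start of the episode above 0.03 m or angle between any of mug, honey_jar, spice_a, spice_b, pepper_mill, espresso_cup's own z axis and vertical above 0.4 rad).
It also fails if it takes over 72 s, if anything falls off the work surface, if the arm or the gripper's body presses on something with over 40 N, if the wrist force passes 120 N, or if a joint passes its speed limit or range.

ROBOT

A 6-joint arm with a two-finger parallel gripper is mounted at the origin on the work surface. World frame = base frame: x ahead of the robot, y to its left, z up, the work surface at z = 0. Lengths are in m, angles in degrees, forces in N, time in s.
With the tool pointing down it reaches from about 0.35 to 0.875 m from the base axis. Payload 4.2 kg.
Tool frame: the origin (TCP) lies on the centre line of the jaws, within the pads' length; the fingertips stand 19 mm ahead of it and the grasp point (between the pads) is the TCP; z points along the fingers, y is the line along which they close (so a half turn about z gives the same grasp; the last joint's range is limited). The gripper opens to 87 mm and grips with 3 to 60 N. Pads are 19 mm wide; open, the fingers measure 117 mm over their backs; the gripper's body (75 mm by 190 mm) begins 51 mm behind the grasp point.
Start: joints at [87.926, 22.042, 0.453, 0, -68.411, -14.817], TCP at [0.182, 0.598, 0.242] pointing down, gripper open.
Joint ranges: [-179.83, 179.83], [-69.29, 118.12], [-61.27, 80.66], [-181.25, 117.63], [-171.15, -9.14], [-177.46, 177.46]. Speed limits (degrees/s): [159.86, 159.86, 180, 180, 180, 180].

INTERFACE

Orientations are given as a 3x3 rotation matrix whose columns are the frame's x, y, z axes.
In Python, from station import sense, capture, finish_job, search_frame, masks_of gives the robot as it stands.
- The arm moves only by the tool drive_tool, never from a script. Its argument "rows" is a list of rows, each a list of 7 numbers: the opening in per cent of the stroke, from 0 (shut) to 100 (fully open), then the shift along the world's x, y, z in mm, then the turn, a rotation vector about the world's x, y, z in rad. In form: [[fingers, dx, dy, dz, wx, wy, wz], ...]. A call has 1 to 5 rows; each row shifts and turns the commanded pose from where the row before left it; what a row does not reach is not made up. A row lasts 1/12 s, in which the tool goes at most 41.7 mm and 7.16 degrees, less where a joint would pass 70% of its speed; a pose out of reach is approached as far as the arm can. A call is refused whole if a number of a shift passes 41.7 or a number of a turn 0.125, either way. A call with a gripper value outside its range is refused whole. The fingers move at their own pace and stop on an object; the grip force is fixed at half the most. Time passes only in rows, so rows that do not move let the fingers close. It gives the time, the measured TCP pose, the force, the opening and the grip force at its end, in the units of the state.
- sense(): the state, without advancing time (a new reading comes with each control period).
- capture(name): name is "scene" or "top" or "wrist"; returns a dict with "frame" (480x640x3 uint8, red, green, blue), "z_map" (480x640 float32, m along the optical axis (not along the pixel's ray), 0 where there is no reading), "fx", "fy", "cx", "cy" (pixels), "R" (3x3) and "t" (3): a world point X has camera coordinates R X + t; the wrist camera has in their place "T_tool_cam" (4x4, takes a point from camera to tool coordinates, whose origin is the TCP and whose axes are the flange's). Camera axes: x right, y down, z forward; pixel columns grow to the right and rows downward; lengths in m; the calibration is good to about 2 mm. A picture is of the moment at which its call begins: read the wrist's pose just before it.
- finish_job(): hands the job in; it is judged then, once.
Trained networks look in a picture, given as the dict that the camera call returned (one of the last four; its "shot" number tells which), for a name from the list of things; names that differ only in an ending like _2 or _b are one class to them, and where a whole thing is asked for, a point or a joint stands for the part that bears it (a point fixed in the world has none). Each returns a list of dicts, best first, with "p" (0 to 1); they miss things now and then, are a little off and sometimes report something else, mostly with a low value. They report only what shows in the picture. A call takes as long as a camera call. They do not tell look-alikes from the thing itself.
- search_frame(label, picture): "xy" ([column, row] in pixels, amid what is visible of it).
- masks_of(label, picture): "region" (480x640 bool, what is visible of it) and "xy" ([column, row] in pixels, amid what is visible of it).
The state is a dict: "time_s": time; "joints": joint angles; "joint_velocities": joint speeds; "effort": joint torques, N m; "tcp_pos": TCP position; "ee_rot": TCP orientation; "wrist_force": force on the tool from outside, world axes, zero at the start; "moment": the same for the moment, N m; "gripper_width": opening from 0.0 (shut) to 1.0 (fully open); "gripper_force": force on a finger pad.
Only numpy, scipy, OpenCV 4.12 (cv2) and the standard library are available. Lean on these libraries where they do the work, as an engineer would, in place of code of your own. Each camera call takes 0.05 s, during which the arm holds its last target. There are 200 camera calls.

## Working session

There is one attempt and no reset: what is moved stays moved. The work goes in short steps, Python scripts to look and compute and a tool call to move; the robot and the scene stay as the last step left them, time stands still between calls to the robot, and variables do not carry over. Pictures are saved under pics/ and viewed, at most 10 in all, crops included, and the job is handed in when it is done.

Besides the shell and the picture viewer there is one more tool, called after ">>>" by a JSON object that holds its "name" and its "arguments", one argument or row to a line. drive_tool: Moves the arm, as the interface text tells. Its arguments: {"type":"object","properties":{"rows":{"type":"array"}},"required":["rows"]}

```bash
mkdir -p pics; cat > h.py <<'E'
import numpy as np, cv2
from station import sense, capture, finish_job, search_frame, masks_of
def world(c,s=None):
    z=c["z_map"]; v,u=np.mgrid[0:480,0:640]
    P=np.stack([(u-c["cx"])/c["fx"]*z,(v-c["cy"])/c["fy"]*z,z],-1)
    if "R" in c: return (P-np.array(c["t"]))@np.array(c["R"])
    T=np.array(c["T_tool_cam"]); P=P@T[:3,:3].T+T[:3,3]
    return P@np.array(s["ee_rot"]).T+np.array(s["tcp_pos"])
def save(n,im): cv2.imwrite("pics/"+n,im[:,:,::-1])
E
python3 - <<'E'
from h import *
s=sense(); print(s["tcp_pos"],s["ee_rot"],s["time_s"],s["gripper_width"])
c=capture("top"); W=world(c); save("top.png",c["frame"])
d=capture("scene"); save("scene.png",d["frame"])
np.savez("top.npz",W=W,f=c["frame"])
for n in ["level","foot_grip","stand","mug","honey_jar","spice_a","spice_b","pepper_mill","espresso_cup"]:
    for m in masks_of(n,c):
        if m["p"]>.2:
            P=W[m["region"]]; P=P[np.isfinite(P).all(1)]
            print(n,round(m["p"],2),np.round(m["xy"]),np.round(np.median(P,0),3),np.round(np.percentile(P,97,axis=0),3),np.round(np.percentile(P,3,axis=0),3))
E
```

```text
[0.1814159  0.59750388 0.24043332] [[ 9.56811642e-01 -2.90708121e-01 -5.19836928e-04]
 [-2.90708555e-01 -9.56809198e-01 -2.16656474e-03]
 [ 1.32453209e-04  2.22411540e-03 -9.99997518e-01]] 0.0 0.9987594074982216
level 0.79 [496. 216.] [ 0.639 -0.544  0.032] [ 0.731 -0.523  0.039] [ 0.543 -0.572 -0.001]
level 0.69 [422. 279.] [ 0.455 -0.316  0.034] [ 0.553 -0.299  0.04 ] [ 0.367 -0.337  0.006]
level 0.64 [483. 306.] [ 0.383 -0.486  0.034] [ 0.451 -0.418  0.039] [ 0.31  -0.551  0.006]
level 0.63 [375. 341.] [ 0.292 -0.177  0.035] [ 0.379 -0.133  0.04 ] [ 0.208 -0.222  0.008]
foot_grip 0.75 [264. 240.] [0.563 0.116 0.096] [0.635 0.275 0.15 ] [ 0.494 -0.017  0.079]
stand 0.58 [268. 236.] [0.562 0.103 0.096] [0.633 0.273 0.15 ] [ 0.492 -0.036  0.013]
mug 0.86 [348. 171.] [ 0.776 -0.109  0.045] [ 0.804 -0.063  0.097] [ 0.726 -0.145  0.002]
mug 0.29 [272. 236.] [0.562 0.101 0.096] [0.635 0.218 0.103] [ 0.493 -0.018  0.09 ]
honey_jar 0.91 [270. 171.] [0.757 0.101 0.098] [0.793 0.133 0.104] [0.736 0.073 0.015]
honey_jar 0.58 [269. 239.] [0.562 0.101 0.096] [0.635 0.218 0.103] [ 0.493 -0.018  0.09 ]
spice_a 0.91 [145. 218.] [0.62  0.447 0.078] [0.641 0.471 0.094] [0.604 0.436 0.011]
spice_a 0.75 [137. 265.] [0.494 0.467 0.078] [0.513 0.494 0.095] [0.477 0.457 0.01 ]
spice_b 0.91 [145. 218.] [0.62  0.447 0.078] [0.641 0.471 0.094] [0.604 0.436 0.011]
spice_b 0.75 [137. 265.] [0.494 0.467 0.078] [0.513 0.494 0.095] [0.477 0.457 0.01 ]
pepper_mill 0.96 [416. 182.] [ 0.71  -0.307  0.106] [ 0.734 -0.291  0.155] [ 0.697 -0.33   0.008]
espresso_cup 0.9 [230. 307.] [0.373 0.214 0.011] [0.396 0.231 0.057] [0.35  0.181 0.002]
espresso_cup 0.64 [270. 239.] [0.562 0.099 0.096] [0.635 0.217 0.103] [ 0.493 -0.018  0.09 ]
```

View pics/top.png

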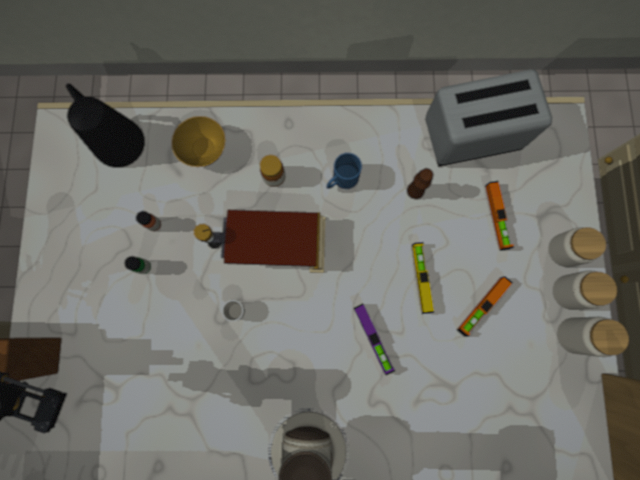

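```bash
python3 - <<'E'
import cv2
i=cv2.imread("pics/top.png")
cv2.imwrite("pics/crop.png",cv2.resize(i[190:370,220:520],None,fx=2.6,fy=2.6))
E
```

```text
(no output)
```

View pics/crop.png

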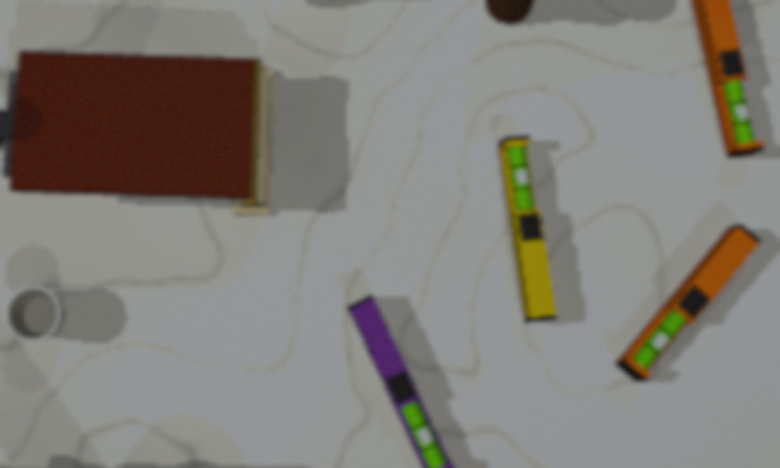

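The candidates are orange (499,215), orange (485,306), purple (375,340) and yellow (423,278). I choose the yellow one. Its vial is at the far end, around (419,258). The board runs from (226,238) to (320,240), with the brass knob at (203,232) on the left (+y).

```bash
python3 - <<'E'
from h import *
z=np.load("top.npz"); W,f=z["W"],z["f"]
def rect(m):
    P=W[m]; r=cv2.minAreaRect(P[:,:2].astype(np.float32)); print(np.round(r[0],4),np.round(r[1],3),r[2],"med",np.round(np.median(P,0),4),np.round(P.mean(0),4)); 
    w,v=np.linalg.eigh(np.cov(P[:,:2].T)); print(" axis",v[:,1],np.degrees(np.arctan2(v[1,1],v[0,1])))
v,u=np.mgrid[0:480,0:640]
lv=(u>405)&(u<440)&(v>235)&(v<320)&(W[...,2]>.028)&(W[...,2]<.045); rect(lv)
bd=(u>215)&(u<330)&(v>200)&(v<275)&(W[...,2]>.086)&(W[...,2]<.108)&(f[...,0]>f[...,1]*2.); rect(bd)
P=W[bd]; A=np.c_[P[:,:2],np.ones(len(P))]; print(np.linalg.lstsq(A,P[:,2],rcond=None)[0])
kn=(u>185)&(u<222)&(v>215)&(v<255)&(W[...,2]>.135)&(W[...,2]<.16); rect(kn)
E
```

```text
[ 0.4609 -0.3201] [0.2   0.029] 5.628570556640625 med [ 0.4463 -0.3192  0.0352] [ 0.4515 -0.3201  0.035 ]
 axis [-0.99452199 -0.10452755] -174.0000526061489
[0.5642 0.0996] [0.244 0.144] 87.87303161621094 med [0.5623 0.0992 0.0965] [0.5631 0.0994 0.0965]
 axis [0.03668808 0.99932677] 87.89745573159615
[-0.00068876  0.03486733  0.09344525]
[0.5703 0.2738] [0.044 0.044] 60.90882873535156 med [0.5692 0.2729 0.1507] [0.5696 0.2729 0.1503]
 axis [0.59331725 0.80496872] 53.60723443946
```

>>> {"name": "drive_tool", "arguments": {
  "rows": [
    [100,15,-35,0,0,0,0.04],
    [100,15,-35,0,0,0,0.04],
    [100,15,-35,0,0,0,0.04],
    [100,15,-35,0,0,0,0.04],
    [100,15,-35,0,0,0,0.04]
  ]
}}

```text
time_s: 0.97
tcp_pos: [0.2569, 0.4213, 0.2416]
ee_rot: [[0.996, -0.092, 0.0], [-0.092, -0.996, 0.0], [0.0, -0.0, -1.0]]
wrist_force: [0.5, 0.3, 0.0]
gripper_width: 1.002
gripper_force: 0.0
```

>>> {"name": "drive_tool", "arguments": {
  "rows": [
    [100,15,-35,0,0,0,0.04],
    [100,15,-35,0,0,0,0.04],
    [100,15,-35,0,0,0,0.04],
    [100,15,-35,0,0,0,0.04],
    [100,15,-35,0,0,0,0.04]
  ]
}}

```text
time_s: 1.38
tcp_pos: [0.3318, 0.2463, 0.242]
ee_rot: [[0.994, 0.108, 0.001], [0.108, -0.994, 0.001], [0.001, -0.001, -1.0]]
wrist_force: [-0.1, 0.8, 0.5]
gripper_width: 1.002
gripper_force: 0.0
```

>>> {"name": "drive_tool", "arguments": {
  "rows": [
    [100,14,-36,0,0,0,0],
    [100,14,-36,0,0,0,0],
    [100,14,-36,0,0,0,0],
    [100,14,-36,0,0,0,0],
    [100,6,-36,0,0,0,0]
  ]
}}

```text
time_s: 1.8
tcp_pos: [0.3946, 0.0664, 0.2421]
ee_rot: [[0.994, 0.105, 0.002], [0.105, -0.994, 0.001], [0.002, -0.0, -1.0]]
wrist_force: [0.9, -0.0, -0.3]
gripper_width: 1.001
gripper_force: 0.0
```

>>> {"name": "drive_tool", "arguments": {
  "rows": [
    [100,6,-36,-6,0,0,0],
    [100,6,-36,-6,0,0,0],
    [100,6,-36,-6,0,0,0],
    [100,6,-36,-6,0,0,0],
    [100,6,-36,-6,0,0,0]
  ]
}}

```text
time_s: 2.22
tcp_pos: [0.4236, -0.1139, 0.2117]
ee_rot: [[0.994, 0.105, 0.001], [0.105, -0.994, 0.0], [0.001, 0.0, -1.0]]
wrist_force: [0.8, 0.7, 0.3]
gripper_width: 1.007
gripper_force: 0.0
```

>>> {"name": "drive_tool", "arguments": {
  "rows": [
    [100,6,-35,-10,0,0,0],
    [100,6,-35,-10,0,0,0],
    [100,6,-35,-10,0,0,0],
    [100,6,-35,-10,0,0,0],
    [100,7,-35,-10,0,0,0]
  ]
}}

```text
time_s: 2.63
tcp_pos: [0.4546, -0.2889, 0.1612]
ee_rot: [[0.994, 0.105, 0.0], [0.105, -0.994, -0.0], [0.0, 0.0, -1.0]]
wrist_force: [0.1, 0.7, 0.6]
gripper_width: 1.003
gripper_force: 0.0
```

>>> {"name": "drive_tool", "arguments": {
  "rows": [
    [100,6,-31,-10,0,0,0],
    [100,0,0,0,0,0,0],
    [100,0,0,0,0,0,0]
  ]
}}

```text
time_s: 2.88
tcp_pos: [0.46, -0.3193, 0.1503]
ee_rot: [[0.995, 0.102, -0.002], [0.102, -0.995, 0.001], [-0.002, -0.001, -1.0]]
wrist_force: [-0.4, 0.7, 0.1]
gripper_width: 1.003
gripper_force: 0.0
```

```bash
python3 - <<'E'
from h import *
s=sense(); c=capture("wrist"); save("w1.png",c["frame"]); print(s["tcp_pos"],s["joints"]); print(np.round(c["T_tool_cam"],3))
W=world(c,s); f=c["frame"].astype(int)
m=(W[...,2]>.03)&(W[...,2]<.045)&(np.hypot(W[...,0]-.461,W[...,1]+.32)<.13)&(c["z_map"]>.05)
r=cv2.minAreaRect(W[m][:,:2].astype(np.float32)); print(r,np.median(W[m],0))
E
```

```text
[ 0.46003338 -0.31925805  0.15031092] [-1.81819026e+01  2.06019578e+01 -1.60145277e+01 -7.12438645e-03
 -5.35098314e+01  1.14041404e+02]
[[ 0.    -0.965 -0.264  0.073]
 [ 1.     0.     0.001  0.   ]
 [-0.001 -0.264  0.965 -0.144]
 [ 0.     0.     0.     1.   ]]
((0.4628902077674866, -0.3226579427719116), (0.1996242105960846, 0.028008369728922844), 5.939198017120361) [ 0.47423372 -0.32045595  0.03623675]
```

View pics/w1.png

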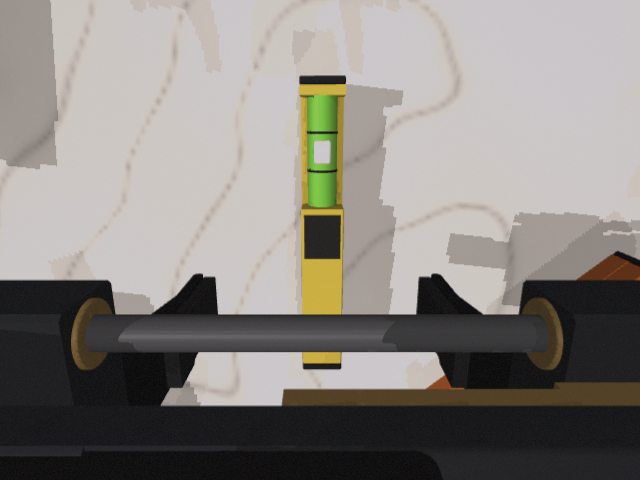

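The wrist view shows the yellow level between the fingers, with its pad at (322,237) and the vial at (322,150). Both sit on the tool's +x side, and the fingers straddle the level. I'm descending to grip it.

>>> {"name": "drive_tool", "arguments": {
  "rows": [
    [100,2,-2,-30,0,0,0],
    [100,0,0,-30,0,0,0],
    [100,0,0,-30,0,0,0],
    [100,0,0,-23,0,0,0],
    [100,0,0,-10,0,0,0]
  ]
}}

```text
time_s: 3.35
tcp_pos: [0.461, -0.318, 0.0265]
ee_rot: [[0.994, 0.106, -0.004], [0.106, -0.994, 0.002], [-0.004, -0.002, -1.0]]
wrist_force: [-0.4, -0.6, 0.5]
gripper_width: 0.998
gripper_force: 0.0
```

>>> {"name": "drive_tool", "arguments": {
  "rows": [
    [0,0,0,0,0,0,0],
    [0,0,0,0,0,0,0],
    [0,0,0,0,0,0,0],
    [0,0,0,0,0,0,0],
    [0,0,0,0,0,0,0]
  ]
}}

```text
time_s: 3.77
tcp_pos: [0.4635, -0.3202, 0.0302]
ee_rot: [[0.994, 0.105, 0.003], [0.105, -0.994, -0.001], [0.003, 0.001, -1.0]]
wrist_force: [-0.1, -0.3, -0.3]
gripper_width: 0.705
gripper_force: 0.0
```

>>> {"name": "drive_tool", "arguments": {
  "rows": [
    [0,0,0,0,0,0,0],
    [0,0,0,0,0,0,0],
    [0,0,0,0,0,0,0],
    [0,0,0,0,0,0,0],
    [0,0,0,0,0,0,0]
  ]
}}

```text
time_s: 4.18
tcp_pos: [0.4627, -0.3203, 0.0286]
ee_rot: [[0.994, 0.105, 0.0], [0.105, -0.994, -0.0], [0.0, 0.0, -1.0]]
wrist_force: [0.9, -1.7, -1.2]
gripper_width: 0.325
gripper_force: 0.8
```

>>> {"name": "drive_tool", "arguments": {
  "rows": [
    [0,0,0,0,0,0,0],
    [0,0,0,0,0,0,0],
    [0,0,0,0,0,0,0],
    [0,0,0,20,0,0,0],
    [0,0,0,35,0,0,0]
  ]
}}

```text
time_s: 4.6
tcp_pos: [0.4586, -0.3181, 0.0793]
ee_rot: [[0.995, 0.103, -0.012], [0.103, -0.995, 0.006], [-0.011, -0.007, -1.0]]
wrist_force: [1.3, 0.4, -2.8]
gripper_width: 0.316
gripper_force: 30.0
```

>>> {"name": "drive_tool", "arguments": {
  "rows": [
    [0,0,0,35,0,0,0],
    [0,0,0,35,0,0,0],
    [0,0,0,35,0,0,0],
    [0,0,0,20,0,0,-0.06],
    [0,6,25,0,0,0,-0.1]
  ]
}}

```text
time_s: 5.02
tcp_pos: [0.4703, -0.2979, 0.2135]
ee_rot: [[0.998, -0.061, 0.009], [-0.061, -0.998, -0.004], [0.009, 0.004, -1.0]]
wrist_force: [1.4, -0.5, -2.2]
gripper_width: 0.318
gripper_force: 30.0
```

>>> {"name": "drive_tool", "arguments": {
  "rows": [
    [0,6,27,0,0,0,-0.1],
    [0,6,27,0,0,0,-0.1],
    [0,6,27,0,0,0,-0.1],
    [0,6,27,0,0,0,-0.1],
    [0,6,27,0,0,0,-0.1]
  ]
}}

```text
time_s: 5.43
tcp_pos: [0.4975, -0.1583, 0.2073]
ee_rot: [[0.847, -0.532, -0.003], [-0.532, -0.847, 0.001], [-0.003, 0.0, -1.0]]
wrist_force: [0.3, 0.1, -2.5]
gripper_width: 0.319
gripper_force: 30.0
```

>>> {"name": "drive_tool", "arguments": {
  "rows": [
    [0,6,27,0,0,0,-0.1],
    [0,6,27,0,0,0,-0.1],
    [0,6,27,0,0,0,-0.1],
    [0,6,27,0,0,0,-0.1],
    [0,6,27,0,0,0,-0.1]
  ]
}}

```text
time_s: 5.85
tcp_pos: [0.5274, -0.0234, 0.2074]
ee_rot: [[0.489, -0.872, -0.003], [-0.872, -0.489, 0.0], [-0.002, 0.002, -1.0]]
wrist_force: [0.8, 0.1, -2.3]
gripper_width: 0.317
gripper_force: 30.0
```

>>> {"name": "drive_tool", "arguments": {
  "rows": [
    [0,7,24,0,0,0,-0.11],
    [0,7,24,0,0,0,-0.11],
    [0,7,25,0,0,0,-0.11],
    [0,8,25,0,0,0,-0.11],
    [0,8,25,0,0,0,-0.11]
  ]
}}

```text
time_s: 6.27
tcp_pos: [0.5645, 0.0993, 0.2072]
ee_rot: [[-0.04, -0.999, -0.003], [-0.999, 0.04, -0.0], [0.0, 0.003, -1.0]]
wrist_force: [0.4, -0.3, -2.9]
gripper_width: 0.32
gripper_force: 30.0
```

>>> {"name": "drive_tool", "arguments": {
  "rows": [
    [0,0,0,0,0.033,0,0],
    [0,0,0,-25,0,0,0],
    [0,0,0,-25,0,0,0],
    [0,0,0,-15,0,0,0],
    [0,0,0,0,0,0,0]
  ]
}}

```text
time_s: 6.68
tcp_pos: [0.5617, 0.0971, 0.1383]
ee_rot: [[-0.036, -0.999, -0.011], [-0.999, 0.035, 0.03], [-0.03, 0.012, -0.999]]
wrist_force: [-0.2, -0.8, -3.7]
gripper_width: 0.319
gripper_force: 30.0
```

>>> {"name": "drive_tool", "arguments": {
  "rows": [
    [0,0,0,0,0,0,0],
    [0,0,0,0,0,0,0],
    [0,0,0,0,0,0,0]
  ]
}}

```text
time_s: 6.93
tcp_pos: [0.5664, 0.0983, 0.1449]
ee_rot: [[-0.034, -0.999, 0.002], [-0.999, 0.034, 0.034], [-0.034, -0.001, -0.999]]
wrist_force: [0.3, 0.0, -2.4]
gripper_width: 0.321
gripper_force: 30.0
```

>>> {"name": "drive_tool", "arguments": {
  "rows": [
    [0,-1,0,-5,0,0,0],
    [0,0,0,-4,0,0,0],
    [0,0,0,-2,0,0,0],
    [0,0,0,0,0,0,0]
  ]
}}

```text
time_s: 7.27
tcp_pos: [0.5641, 0.0979, 0.132]
ee_rot: [[-0.034, -0.999, -0.001], [-0.999, 0.034, 0.033], [-0.033, 0.002, -0.999]]
wrist_force: [-0.2, -1.1, -2.6]
gripper_width: 0.319
gripper_force: 30.0
```

>>> {"name": "drive_tool", "arguments": {
  "rows": [
    [0,0,0,-2,0,0,0],
    [0,0,0,-1,0,0,0],
    [0,0,0,0,0,0,0]
  ]
}}

```text
time_s: 7.52
tcp_pos: [0.5644, 0.098, 0.1293]
ee_rot: [[-0.034, -0.999, -0.0], [-0.999, 0.034, 0.033], [-0.033, 0.002, -0.999]]
wrist_force: [0.4, -0.2, -3.4]
gripper_width: 0.316
gripper_force: 30.0
```

>>> {"name": "drive_tool", "arguments": {
  "rows": [
    [0,0,0,-1,0,0,0],
    [0,0,0,-1,0,0,0],
    [0,0,0,0,0,0,0]
  ]
}}

```text
time_s: 7.77
tcp_pos: [0.5645, 0.098, 0.1274]
ee_rot: [[-0.034, -0.999, -0.0], [-0.999, 0.034, 0.033], [-0.033, 0.001, -0.999]]
wrist_force: [0.3, 1.2, -3.3]
gripper_width: 0.319
gripper_force: 30.0
```

>>> {"name": "drive_tool", "arguments": {
  "rows": [
    [0,0,0,-1,0,0,0],
    [0,0,0,-0.5,0,0,0],
    [0,0,0,0,0,0,0]
  ]
}}

```text
time_s: 8.02
tcp_pos: [0.5645, 0.098, 0.1259]
ee_rot: [[-0.034, -0.999, -0.0], [-0.999, 0.034, 0.033], [-0.033, 0.001, -0.999]]
wrist_force: [0.1, -0.1, -2.6]
gripper_width: 0.321
gripper_force: 30.0
```

>>> {"name": "drive_tool", "arguments": {
  "rows": [
    [0,0,0,-0.5,0,0,0],
    [0,0,0,0,0,0,0]
  ]
}}

```text
time_s: 8.18
tcp_pos: [0.5645, 0.098, 0.1255]
ee_rot: [[-0.034, -0.999, -0.0], [-0.999, 0.034, 0.033], [-0.033, 0.001, -0.999]]
wrist_force: [-0.4, 0.5, -2.9]
gripper_width: 0.322
gripper_force: 30.0
```

>>> {"name": "drive_tool", "arguments": {
  "rows": [
    [0,0,0,-0.5,0,0,0],
    [0,0,0,0,0,0,0]
  ]
}}

```text
time_s: 8.35
tcp_pos: [0.5645, 0.098, 0.125]
ee_rot: [[-0.034, -0.999, -0.0], [-0.999, 0.034, 0.033], [-0.033, 0.001, -0.999]]
wrist_force: [0.5, -0.1, -3.1]
gripper_width: 0.316
gripper_force: 30.0
```

>>> {"name": "drive_tool", "arguments": {
  "rows": [
    [0,0,0,-0.7,0,0,0],
    [0,0,0,0,0,0,0]
  ]
}}

```text
time_s: 8.52
tcp_pos: [0.5646, 0.098, 0.1248]
ee_rot: [[-0.034, -0.999, 0.0], [-0.999, 0.034, 0.033], [-0.033, 0.001, -0.999]]
wrist_force: [-0.4, -0.2, -0.4]
gripper_width: 0.318
gripper_force: 30.0
```

>>> {"name": "drive_tool", "arguments": {
  "rows": [
    [0,0,0,-0.7,0,0,0],
    [0,0,0,0,0,0,0]
  ]
}}

```text
time_s: 8.68
tcp_pos: [0.5646, 0.0982, 0.1244]
ee_rot: [[-0.034, -0.999, 0.0], [-0.999, 0.034, 0.033], [-0.033, 0.001, -0.999]]
wrist_force: [-3.7, 0.9, 3.9]
gripper_width: 0.319
gripper_force: 30.0
```

>>> {"name": "drive_tool", "arguments": {
  "rows": [
    [0,0,0,-0.7,0,0,0],
    [0,0,0,0,0,0,0]
  ]
}}

```text
time_s: 8.85
tcp_pos: [0.5646, 0.0983, 0.124]
ee_rot: [[-0.033, -0.999, 0.001], [-0.999, 0.033, 0.033], [-0.033, 0.0, -0.999]]
wrist_force: [-4.2, 3.1, 6.9]
gripper_width: 0.324
gripper_force: 30.0
```

```bash
python3 - <<'E'
from h import *
s=sense(); c=capture("wrist"); save("w2.png",c["frame"]); W=world(c,s); print(s["tcp_pos"],s["wrist_force"])
d=capture("scene"); save("sc2.png",d["frame"])
E
```

```text
[0.56464212 0.09833545 0.12401275] [-4.23983983  3.07398052  6.93143803]
```

View pics/sc2.png

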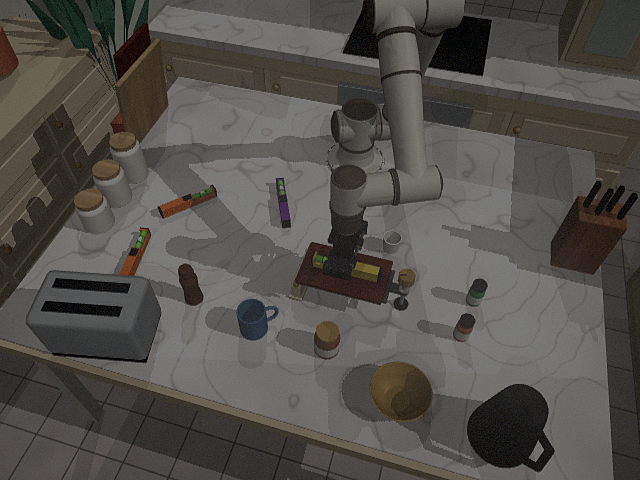

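The scene view shows the level lying lengthways on the board at about (345,268), under the gripper. Time to release it.

>>> {"name": "drive_tool", "arguments": {
  "rows": [
    [0,0,0,1,0,0,0],
    [80,0,0,0,0,0,0],
    [80,0,0,0,0,0,0],
    [80,0,0,0,0,0,0],
    [80,0,0,0,0,0,0]
  ]
}}

```text
time_s: 9.37
tcp_pos: [0.5648, 0.098, 0.1237]
ee_rot: [[-0.034, -0.999, 0.0], [-0.999, 0.034, 0.033], [-0.033, 0.001, -0.999]]
wrist_force: [0.2, -0.5, 0.1]
gripper_width: 0.542
gripper_force: 0.0
```

>>> {"name": "drive_tool", "arguments": {
  "rows": [
    [80,0,0,0,0,0,0],
    [80,0,0,2,0,0,0],
    [80,0,0,10,0,0,0],
    [80,0,0,25,0,0,0],
    [80,0,0,35,0,0,0]
  ]
}}

```text
time_s: 9.78
tcp_pos: [0.5629, 0.0974, 0.1947]
ee_rot: [[-0.035, -0.999, -0.006], [-0.999, 0.034, 0.031], [-0.031, 0.007, -1.0]]
wrist_force: [0.5, 1.0, 0.1]
gripper_width: 0.792
gripper_force: 0.0
```

>>> {"name": "drive_tool", "arguments": {
  "rows": [
    [80,0,0,33,-0.033,0,0],
    [80,0,0,0,0,0,0],
    [80,0,0,0,0,0,0]
  ]
}}

```text
time_s: 10.03
tcp_pos: [0.5657, 0.0987, 0.2323]
ee_rot: [[-0.033, -0.999, 0.006], [-0.999, 0.033, 0.003], [-0.003, -0.006, -1.0]]
wrist_force: [-0.6, -0.5, -1.5]
gripper_width: 0.8
gripper_force: 0.0
```

```bash
python3 - <<'E'
from h import *
s=sense(); c=capture("wrist"); save("w3.png",c["frame"]); W=world(c,s); print(s["tcp_pos"],s["wrist_force"])
m=(W[...,2]>.118)&(W[...,2]<.145)&(c["z_map"]>.05)&(np.hypot(W[...,0]-.564,W[...,1]-.1)<.13)
print(cv2.minAreaRect(W[m][:,:2].astype(np.float32)))
P=W[m]; A=np.c_[P[:,:2],np.ones(len(P))]; print(np.linalg.lstsq(A,P[:,2],rcond=None)[0])
E
```

```text
[0.56566761 0.09874833 0.23226352] [-0.64108974 -0.45933273 -1.46494204]
((0.5660932660102844, 0.09940259158611298), (0.19977396726608276, 0.027966691181063652), 88.26593017578125)
[0.00213066 0.04652604 0.12612205]
```

View pics/w3.png

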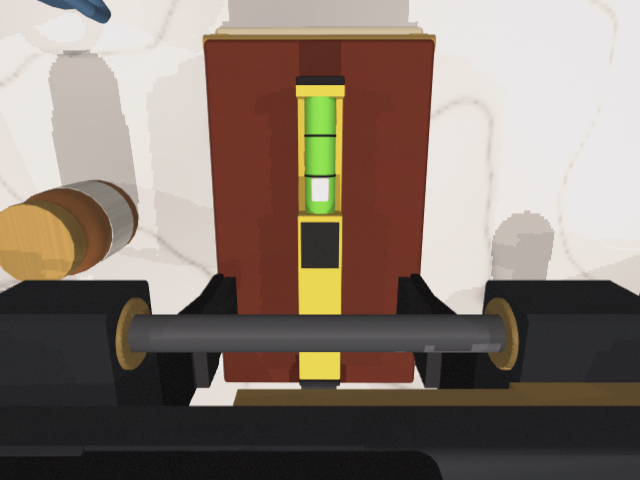

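The level lies along the middle of the board, with its pad at (320,245). The bubble sits at (320,189), hard at the foot end of the vial, while the lines are at rows 135 and 176. The foot end is too high, so the knob comes next.

>>> {"name": "drive_tool", "arguments": {
  "rows": [
    [80,1,35,0,0,0,0],
    [80,1,35,0,0,0,0],
    [80,1,35,0,0,0,0],
    [80,1,35,0,0,0,0],
    [80,1,35,0,0,0,0]
  ]
}}

```text
time_s: 10.5
tcp_pos: [0.5688, 0.274, 0.2276]
ee_rot: [[-0.035, -0.999, -0.002], [-0.999, 0.035, -0.001], [0.002, 0.002, -1.0]]
wrist_force: [0.8, 0.8, -0.0]
gripper_width: 0.801
gripper_force: 0.0
```

>>> {"name": "drive_tool", "arguments": {
  "rows": [
    [80,0,0,-10,0,0,0],
    [80,0,0,0,0,0,0],
    [80,0,0,0,0,0,0],
    [80,0,0,0,0,0,0]
  ]
}}

```text
time_s: 10.83
tcp_pos: [0.5694, 0.2718, 0.2185]
ee_rot: [[-0.035, -0.999, -0.001], [-0.999, 0.035, -0.001], [0.001, 0.001, -1.0]]
wrist_force: [0.6, -0.2, 0.4]
gripper_width: 0.801
gripper_force: 0.0
```

```bash
python3 - <<'E'
from h import *
s=sense(); c=capture("wrist"); W=world(c,s); print(s["tcp_pos"],s["wrist_force"],s["ee_rot"][:,0])
m=(W[...,2]>.138)&(W[...,2]<.165)&(c["z_map"]>.05)&(np.hypot(W[...,0]-.57,W[...,1]-.274)<.035)
print(m.sum(),cv2.minEnclosingCircle(W[m][:,:2].astype(np.float32)),W[m].mean(0),np.percentile(W[m][:,2],[5,50,95]))
c=capture("top"); W=world(c)
E
```

```text
[0.56939981 0.27176201 0.2184582 ] [ 0.56183216 -0.19773949  0.35173014] [-0.03503493 -0.99938532  0.00123538]
5078 ((0.5724570155143738, 0.2719881236553192), 0.023128902539610863) [0.57235612 0.27018178 0.1507549 ] [0.1480262  0.15115086 0.15232733]
```

>>> {"name": "drive_tool", "arguments": {
  "rows": [
    [80,2,1,-25,0,0,0],
    [80,0,0,-25,0,0,0],
    [80,0,0,-20,0,0,0],
    [80,0,0,-10,0,0,0],
    [80,0,0,0,0,0,0]
  ]
}}

```text
time_s: 11.35
tcp_pos: [0.5706, 0.2724, 0.1367]
ee_rot: [[-0.035, -0.999, -0.004], [-0.999, 0.035, -0.003], [0.003, 0.004, -1.0]]
wrist_force: [-0.1, -0.2, 0.3]
gripper_width: 0.799
gripper_force: 0.0
```

>>> {"name": "drive_tool", "arguments": {
  "rows": [
    [0,0,0,0,0,0,0],
    [0,0,0,0,0,0,0],
    [0,0,0,0,0,0,0],
    [0,0,0,0,0,0,0],
    [0,0,0,0,0,0,0]
  ]
}}

```text
time_s: 11.77
tcp_pos: [0.5715, 0.2742, 0.14]
ee_rot: [[-0.034, -0.999, 0.0], [-0.999, 0.034, 0.001], [-0.001, -0.0, -1.0]]
wrist_force: [-9.7, 2.5, 7.2]
gripper_width: 0.505
gripper_force: 5.2
```

>>> {"name": "drive_tool", "arguments": {
  "rows": [
    [0,0,0,0,0,0,0],
    [0,0,0,0,0,0,0],
    [0,0,0,0,0,0,0]
  ]
}}

```text
time_s: 12.02
tcp_pos: [0.5712, 0.2743, 0.1399]
ee_rot: [[-0.034, -0.999, -0.0], [-0.999, 0.034, 0.0], [-0.0, 0.0, -1.0]]
wrist_force: [-4.8, 0.8, 5.3]
gripper_width: 0.5
gripper_force: 30.0
```

>>> {"name": "drive_tool", "arguments": {
  "rows": [
    [0,0,0,-0.4,0,0,0.1],
    [0,0,0,-0.4,0,0,0.1],
    [0,0,0,-0.4,0,0,0.1],
    [0,0,0,-0.4,0,0,0.1]
  ]
}}

```text
time_s: 12.35
tcp_pos: [0.5706, 0.2745, 0.1381]
ee_rot: [[0.363, -0.932, -0.001], [-0.932, -0.363, 0.001], [-0.001, 0.001, -1.0]]
wrist_force: [-6.6, 1.6, 5.3]
gripper_width: 0.498
gripper_force: 30.0
```

>>> {"name": "drive_tool", "arguments": {
  "rows": [
    [0,0,0,-0.4,0,0,0.1],
    [0,0,0,-0.4,0,0,0.1],
    [0,0,0,-0.4,0,0,0.1],
    [0,0,0,-0.4,0,0,0.1]
  ]
}}

```text
time_s: 12.68
tcp_pos: [0.5701, 0.2745, 0.1363]
ee_rot: [[0.697, -0.717, -0.002], [-0.717, -0.697, 0.001], [-0.002, 0.001, -1.0]]
wrist_force: [-7.7, 0.9, 5.3]
gripper_width: 0.498
gripper_force: 30.0
```

>>> {"name": "drive_tool", "arguments": {
  "rows": [
    [0,0,0,-0.4,0,0,0.1],
    [0,0,0,-0.4,0,0,0.1],
    [0,0,0,0,0,0,0],
    [0,0,0,0,0,0,0]
  ]
}}

```text
time_s: 13.02
tcp_pos: [0.5699, 0.2745, 0.1354]
ee_rot: [[0.823, -0.567, -0.002], [-0.567, -0.823, -0.0], [-0.002, 0.001, -1.0]]
wrist_force: [-8.4, 1.8, 5.9]
gripper_width: 0.497
gripper_force: 30.0
```

>>> {"name": "drive_tool", "arguments": {
  "rows": [
    [80,0,0,0,0,0,0],
    [80,0,0,0,0,0,0],
    [80,0,0,0,0,0,0],
    [80,0,0,0,0,0,0],
    [80,0,0,0,0,0,0]
  ]
}}

```text
time_s: 13.43
tcp_pos: [0.5718, 0.2739, 0.1347]
ee_rot: [[0.822, -0.569, 0.0], [-0.569, -0.822, -0.0], [0.0, 0.0, -1.0]]
wrist_force: [0.0, -0.6, -0.7]
gripper_width: 0.76
gripper_force: 0.0
```

>>> {"name": "drive_tool", "arguments": {
  "rows": [
    [80,0,0,10,0,0,0],
    [80,0,0,30,0,0,0],
    [80,0,0,38,0,0,0],
    [80,0,0,15,0,0,-0.1],
    [0,-1,-35,0,0,0,-0.1]
  ]
}}

```text
time_s: 13.85
tcp_pos: [0.5738, 0.2439, 0.234]
ee_rot: [[0.694, -0.72, 0.012], [-0.72, -0.694, 0.007], [0.003, -0.013, -1.0]]
wrist_force: [1.5, -0.6, 0.4]
gripper_width: 0.773
gripper_force: 0.0
```

>>> {"name": "drive_tool", "arguments": {
  "rows": [
    [0,-1,-35,0,0,0,-0.12],
    [0,-1,-35,0,0,0,-0.12],
    [0,-1,-35,0,0,0,-0.12],
    [0,-1,-35,0,0,0,-0.12],
    [0,0,0,0,0,0,-0.12]
  ]
}}

```text
time_s: 14.27
tcp_pos: [0.5659, 0.0941, 0.2292]
ee_rot: [[0.154, -0.988, 0.0], [-0.988, -0.154, -0.001], [0.001, 0.0, -1.0]]
wrist_force: [-0.3, 0.5, -0.3]
gripper_width: 0.427
gripper_force: 0.0
```

>>> {"name": "drive_tool", "arguments": {
  "rows": [
    [0,0,0,0,0,0,-0.12],
    [0,0,0,0,0,0,-0.08],
    [0,0,0,0,0,0,0],
    [0,0,0,0,0,0,0],
    [0,0,0,0,0,0,0]
  ]
}}

```text
time_s: 14.68
tcp_pos: [0.5667, 0.0991, 0.2283]
ee_rot: [[-0.032, -0.999, 0.001], [-0.999, 0.032, 0.0], [-0.0, -0.001, -1.0]]
wrist_force: [-0.5, 0.2, 0.1]
gripper_width: 0.057
gripper_force: 0.0
```

```bash
cat >> h.py <<'E'
def bubble(c,s,top=.126):
    W=world(c,s); f=cv2.GaussianBlur(c["frame"],(3,3),0).astype(int); R,G,B=f[...,0],f[...,1],f[...,2]
    near=(abs(W[...,0]-.565)<.02)&(W[...,1]<.085)&(W[...,1]>-.005)&(c["z_map"]>.05)
    gm=near&(G>R*1.25)&(G>B*1.8)
    n,l,st,_=cv2.connectedComponentsWithStats(gm.astype(np.uint8)); v,u=np.where(gm)
    print("vial rows",v.min(),v.max(),"cols",u.min(),u.max())
    uc=int(round((u.min()+u.max())/2)); 
    box=f[v.min():v.max()+1,uc-3:uc+4].mean(1); y=W[v.min():v.max()+1,uc,1]
    return v.min(),box,y,W
def report(c,s):
    v0,b,y,W=bubble(c,s)
    white=(b[:,2]>b.max()*.6); dark=(b.max(1)<90)
    g=lambda m:[(int(a[0]+v0),int(a[-1]+v0),np.round(y[a].mean(),4),np.round(y[a[0]],4),np.round(y[a[-1]],4)) for a in np.split(np.where(m)[0],np.where(np.diff(np.where(m)[0])>1)[0]+1) if len(a)]
    print("white",g(white)); print("dark",g(dark))
E
python3 - <<'E'
from h import *
s=sense(); c=capture("wrist"); save("w4.png",c["frame"]); print(s["tcp_pos"],s["ee_rot"][:,0],s["time_s"]); report(c,s)
E
```

```text
[0.56671772 0.09910272 0.22833542] [-3.20250815e-02 -9.99487052e-01 -1.63860666e-04] 14.6833
vial rows 98 215 cols 306 335
white [(171, 194, np.float64(0.06), np.float64(0.0533), np.float64(0.067))]
dark [(136, 137, np.float64(0.0333), np.float64(0.033), np.float64(0.0336))]
```

View pics/w4.png

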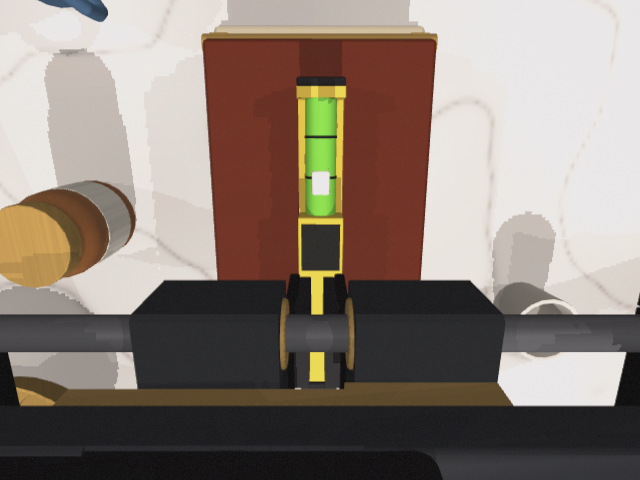

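The bubble is at rows 171–194, with the lines at about 137 and 177. That is roughly 15 mm towards the foot unpressed, of which about 12 mm comes from the spring. I'm pressing to get a true reading.

>>> {"name": "drive_tool", "arguments": {
  "rows": [
    [0,-1,0,-25,0,0,0],
    [0,0,0,-25,0,0,0],
    [0,0,0,-18,0,0,0],
    [0,0,0,-3,0,0,0],
    [0,0,0,0,0,0,0]
  ]
}}

```text
time_s: 15.15
tcp_pos: [0.5651, 0.0989, 0.1559]
ee_rot: [[-0.033, -0.999, -0.003], [-0.999, 0.033, -0.001], [0.002, 0.003, -1.0]]
wrist_force: [0.8, -0.1, 0.7]
gripper_width: 0.006
gripper_force: 0.0
```

>>> {"name": "drive_tool", "arguments": {
  "rows": [
    [0,0,0,-2,0,0,0],
    [0,0,0,-1,0,0,0],
    [0,0,0,0,0,0,0]
  ]
}}

```text
time_s: 15.4
tcp_pos: [0.5662, 0.0993, 0.155]
ee_rot: [[-0.034, -0.999, 0.002], [-0.999, 0.034, 0.001], [-0.001, -0.002, -1.0]]
wrist_force: [0.2, -0.8, -0.4]
gripper_width: 0.002
gripper_force: 0.0
```

>>> {"name": "drive_tool", "arguments": {
  "rows": [
    [0,0,0,-1,0,0,0],
    [0,0,0,-1,0,0,0],
    [0,0,0,0,0,0,0]
  ]
}}

```text
time_s: 15.65
tcp_pos: [0.5656, 0.099, 0.1521]
ee_rot: [[-0.034, -0.999, 0.0], [-0.999, 0.034, 0.0], [-0.0, -0.0, -1.0]]
wrist_force: [-1.3, -0.6, -0.5]
gripper_width: 0.006
gripper_force: 0.0
```

>>> {"name": "drive_tool", "arguments": {
  "rows": [
    [0,0,0,-1,0,0,0],
    [0,0,0,-1,0,0,0],
    [0,0,0,0,0,0,0]
  ]
}}

```text
time_s: 15.9
tcp_pos: [0.5656, 0.099, 0.1499]
ee_rot: [[-0.034, -0.999, 0.0], [-0.999, 0.034, 0.0], [-0.0, -0.0, -1.0]]
wrist_force: [0.1, -0.1, 1.0]
gripper_width: 0.001
gripper_force: 0.5
```

>>> {"name": "drive_tool", "arguments": {
  "rows": [
    [0,0,0,-1,0,0,0],
    [0,0,0,0,0,0,0]
  ]
}}

```text
time_s: 16.07
tcp_pos: [0.5657, 0.0993, 0.1493]
ee_rot: [[-0.034, -0.999, 0.0], [-0.999, 0.034, 0.0], [-0.0, -0.0, -1.0]]
wrist_force: [-1.1, 0.7, 3.4]
gripper_width: 0.005
gripper_force: 1.4
```

>>> {"name": "drive_tool", "arguments": {
  "rows": [
    [0,0,0,-0.8,0,0,0],
    [0,0,0,0,0,0,0]
  ]
}}

```text
time_s: 16.23
tcp_pos: [0.5657, 0.0995, 0.1487]
ee_rot: [[-0.034, -0.999, 0.001], [-0.999, 0.034, 0.001], [-0.001, -0.001, -1.0]]
wrist_force: [-2.1, 3.0, 4.6]
gripper_width: 0.008
gripper_force: 2.5
```

>>> {"name": "drive_tool", "arguments": {
  "rows": [
    [0,0,0,-0.5,0,0,0],
    [0,0,0,0,0,0,0]
  ]
}}

```text
time_s: 16.4
tcp_pos: [0.5657, 0.0996, 0.1484]
ee_rot: [[-0.034, -0.999, 0.001], [-0.999, 0.034, 0.001], [-0.001, -0.001, -1.0]]
wrist_force: [-2.2, 3.4, 5.4]
gripper_width: 0.006
gripper_force: 3.0
```

>>> {"name": "drive_tool", "arguments": {
  "rows": [
    [0,0,0,-1,0,0,0],
    [0,0,0,0,0,0,0],
    [0,0,0,0,0,0,0]
  ]
}}

```text
time_s: 16.65
tcp_pos: [0.5658, 0.0998, 0.1479]
ee_rot: [[-0.034, -0.999, 0.001], [-0.999, 0.034, 0.001], [-0.001, -0.001, -1.0]]
wrist_force: [-4.1, 3.0, 7.8]
gripper_width: 0.006
gripper_force: 3.9
```

>>> {"name": "drive_tool", "arguments": {
  "rows": [
    [0,0,0,-1,0,0,0],
    [0,0,0,0,0,0,0],
    [0,0,0,0,0,0,0]
  ]
}}

```text
time_s: 16.9
tcp_pos: [0.5659, 0.0998, 0.1478]
ee_rot: [[-0.033, -0.999, 0.002], [-0.999, 0.033, 0.001], [-0.001, -0.002, -1.0]]
wrist_force: [-6.0, 4.6, 11.8]
gripper_width: 0.006
gripper_force: 5.9
```

>>> {"name": "drive_tool", "arguments": {
  "rows": [
    [0,0,0,-0.8,0,0,0],
    [0,0,0,0,0,0,0],
    [0,0,0,0,0,0,0]
  ]
}}

```text
time_s: 17.15
tcp_pos: [0.566, 0.0998, 0.1478]
ee_rot: [[-0.033, -0.999, 0.003], [-0.999, 0.033, 0.001], [-0.001, -0.002, -1.0]]
wrist_force: [-6.7, 3.9, 15.0]
gripper_width: 0.002
gripper_force: 7.5
```

Home, pressing at about 15 N. I'll wait for the bubble to settle, then read it.

>>> {"name": "drive_tool", "arguments": {
  "rows": [
    [0,0,0,0,0,0,0],
    [0,0,0,0,0,0,0],
    [0,0,0,0,0,0,0],
    [0,0,0,0,0,0,0],
    [0,0,0,0,0,0,0]
  ]
}}

```text
time_s: 17.57
tcp_pos: [0.566, 0.0998, 0.1477]
ee_rot: [[-0.033, -0.999, 0.003], [-0.999, 0.033, 0.001], [-0.001, -0.002, -1.0]]
wrist_force: [-6.3, 4.4, 15.2]
gripper_width: 0.006
gripper_force: 7.5
```

>>> {"name": "drive_tool", "arguments": {
  "rows": [
    [0,0,0,0,0,0,0],
    [0,0,0,0,0,0,0],
    [0,0,0,0,0,0,0],
    [0,0,0,0,0,0,0],
    [0,0,0,0,0,0,0]
  ]
}}

```text
time_s: 17.98
tcp_pos: [0.566, 0.0998, 0.1478]
ee_rot: [[-0.033, -0.999, 0.003], [-0.999, 0.033, 0.001], [-0.001, -0.003, -1.0]]
wrist_force: [-6.4, 3.9, 14.5]
gripper_width: 0.005
gripper_force: 7.5
```

>>> {"name": "drive_tool", "arguments": {
  "rows": [
    [0,0,0,0,0,0,0],
    [0,0,0,0,0,0,0],
    [0,0,0,0,0,0,0],
    [0,0,0,0,0,0,0],
    [0,0,0,0,0,0,0]
  ]
}}

```text
time_s: 18.4
tcp_pos: [0.566, 0.0998, 0.1478]
ee_rot: [[-0.033, -0.999, 0.003], [-0.999, 0.033, 0.001], [-0.001, -0.003, -1.0]]
wrist_force: [-5.8, 3.6, 13.9]
gripper_width: 0.006
gripper_force: 7.5
```

>>> {"name": "drive_tool", "arguments": {
  "rows": [
    [0,0,0,0,0,0,0],
    [0,0,0,0,0,0,0],
    [0,0,0,0,0,0,0],
    [0,0,0,0,0,0,0],
    [0,0,0,0,0,0,0]
  ]
}}

```text
time_s: 18.82
tcp_pos: [0.566, 0.0998, 0.1478]
ee_rot: [[-0.033, -0.999, 0.003], [-0.999, 0.033, 0.001], [-0.001, -0.002, -1.0]]
wrist_force: [-6.9, 3.9, 14.8]
gripper_width: 0.008
gripper_force: 7.5
```

```bash
python3 - <<'E'
from h import *
s=sense(); c=capture("wrist"); save("w5.png",c["frame"]); print(s["tcp_pos"],s["time_s"]); report(c,s)
E
```

```text
[0.56599491 0.09980661 0.14775147] 18.8167
vial rows 84 255 cols 297 342
white [(162, 195, np.float64(0.0479), np.float64(0.0419), np.float64(0.0552))]
dark [(141, 144, np.float64(0.0343), np.float64(0.0337), np.float64(0.0349)), (201, 204, np.float64(0.0584), np.float64(0.0576), np.float64(0.059))]
```

View pics/w5.png

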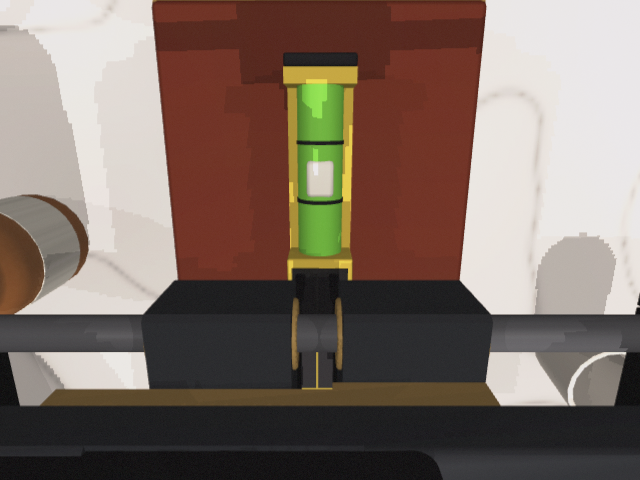

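The bubble spans rows 162–195 (centre 178.5) and the lines are at 142.5 and 202.5 (centre 172.5). That puts it about 2.4 mm off towards the foot: inside tolerance, but not centred. There is plenty of time, so I'll refine by about 0.2 rad anticlockwise.

>>> {"name": "drive_tool", "arguments": {
  "rows": [
    [0,0,0,3,0,0,0],
    [0,0,0,6,0,0,0],
    [0,0,0,20,0,0,0],
    [80,0,0,30,0,0,0],
    [80,0,0,25,0,0,0]
  ]
}}

```text
time_s: 19.28
tcp_pos: [0.5654, 0.0985, 0.2294]
ee_rot: [[-0.034, -0.999, -0.001], [-0.999, 0.034, -0.001], [0.001, 0.001, -1.0]]
wrist_force: [0.5, 0.5, -0.3]
gripper_width: 0.085
gripper_force: 0.0
```

>>> {"name": "drive_tool", "arguments": {
  "rows": [
    [80,1,35,0,0,0,0],
    [80,1,35,0,0,0,0],
    [80,1,35,0,0,0,0],
    [80,1,35,0,0,0,0],
    [80,1,34,0,0,0,0]
  ]
}}

```text
time_s: 19.7
tcp_pos: [0.5704, 0.2742, 0.2284]
ee_rot: [[-0.034, -0.999, -0.001], [-0.999, 0.034, -0.001], [0.001, 0.001, -1.0]]
wrist_force: [0.2, 0.5, -0.6]
gripper_width: 0.453
gripper_force: 0.0
```

>>> {"name": "drive_tool", "arguments": {
  "rows": [
    [80,0,0,0,0,0,0],
    [80,0,0,0,0,0,0],
    [80,0,0,0,0,0,0],
    [80,0,0,0,0,0,0]
  ]
}}

```text
time_s: 20.03
tcp_pos: [0.5705, 0.2718, 0.2285]
ee_rot: [[-0.035, -0.999, -0.001], [-0.999, 0.035, -0.001], [0.001, 0.001, -1.0]]
wrist_force: [0.1, 0.4, 0.4]
gripper_width: 0.745
gripper_force: 0.0
```

>>> {"name": "drive_tool", "arguments": {
  "rows": [
    [80,1,2,-25,0,0,0],
    [80,0,0,-25,0,0,0],
    [80,0,0,-25,0,0,0],
    [80,0,0,-14,0,0,0],
    [80,0,0,-5,0,0,0]
  ]
}}

```text
time_s: 20.45
tcp_pos: [0.5703, 0.2726, 0.132]
ee_rot: [[-0.036, -0.999, -0.005], [-0.999, 0.036, -0.003], [0.003, 0.005, -1.0]]
wrist_force: [-0.4, -1.3, -0.0]
gripper_width: 0.8
gripper_force: 0.0
```

>>> {"name": "drive_tool", "arguments": {
  "rows": [
    [0,0,0,0,0,0,0],
    [0,0,0,0,0,0,0],
    [0,0,0,0,0,0,0],
    [0,0,0,0,0,0,0],
    [0,0,0,0,0,0,0]
  ]
}}

```text
time_s: 20.87
tcp_pos: [0.5715, 0.2752, 0.1361]
ee_rot: [[-0.034, -0.999, 0.001], [-0.999, 0.034, 0.001], [-0.001, -0.0, -1.0]]
wrist_force: [-11.0, 3.5, 7.1]
gripper_width: 0.512
gripper_force: 5.1
```

>>> {"name": "drive_tool", "arguments": {
  "rows": [
    [0,0,0,0,0,0,0],
    [0,0,0,0,0,0,0],
    [0,0,0,0,0,0,0],
    [0,0,0,0,0,0,0]
  ]
}}

```text
time_s: 21.2
tcp_pos: [0.5712, 0.2753, 0.1361]
ee_rot: [[-0.034, -0.999, 0.0], [-0.999, 0.034, 0.0], [-0.0, -0.0, -1.0]]
wrist_force: [-4.4, 0.5, 5.5]
gripper_width: 0.5
gripper_force: 30.0
```

>>> {"name": "drive_tool", "arguments": {
  "rows": [
    [0,0,0,-0.4,0,0,0.1],
    [0,0,0,-0.4,0,0,0.1],
    [0,0,0,0,0,0,0],
    [0,0,0,0,0,0,0]
  ]
}}

```text
time_s: 21.53
tcp_pos: [0.5709, 0.2754, 0.1351]
ee_rot: [[0.167, -0.986, -0.0], [-0.986, -0.167, 0.0], [-0.0, 0.0, -1.0]]
wrist_force: [-4.8, 1.2, 5.2]
gripper_width: 0.494
gripper_force: 30.0
```

>>> {"name": "drive_tool", "arguments": {
  "rows": [
    [80,0,0,0,0,0,0],
    [80,0,0,0,0,0,0],
    [80,0,0,0,0,0,0],
    [80,0,0,0,0,0,0],
    [80,0,0,0,0,0,0]
  ]
}}

```text
time_s: 21.95
tcp_pos: [0.5717, 0.2749, 0.1337]
ee_rot: [[0.165, -0.986, -0.0], [-0.986, -0.165, -0.0], [0.0, 0.0, -1.0]]
wrist_force: [-0.3, -0.2, -0.5]
gripper_width: 0.761
gripper_force: 0.0
```

>>> {"name": "drive_tool", "arguments": {
  "rows": [
    [80,0,0,10,0,0,0],
    [80,0,0,30,0,0,0],
    [80,0,0,38,0,0,0],
    [80,0,0,15,0,0,-0.1],
    [0,-1,-35,0,0,0,-0.1]
  ]
}}

```text
time_s: 22.37
tcp_pos: [0.5738, 0.2449, 0.233]
ee_rot: [[-0.033, -0.999, 0.012], [-0.999, 0.033, 0.007], [-0.007, -0.011, -1.0]]
wrist_force: [1.2, 0.2, -0.3]
gripper_width: 0.775
gripper_force: 0.0
```

>>> {"name": "drive_tool", "arguments": {
  "rows": [
    [0,-1,-35,0,0,0,0],
    [0,-1,-35,0,0,0,0],
    [0,-1,-35,0,0,0,0],
    [0,-2,-35,0,0,0,0],
    [0,0,0,0,0,0,0]
  ]
}}

```text
time_s: 22.78
tcp_pos: [0.5647, 0.0952, 0.2282]
ee_rot: [[-0.039, -0.999, -0.0], [-0.999, 0.039, -0.001], [0.001, 0.0, -1.0]]
wrist_force: [0.1, 0.3, -0.6]
gripper_width: 0.432
gripper_force: 0.0
```

>>> {"name": "drive_tool", "arguments": {
  "rows": [
    [0,0,0,0,0,0,0],
    [0,0,0,0,0,0,0],
    [0,0,0,0,0,0,0],
    [0,0,0,0,0,0,0],
    [0,0,0,0,0,0,0]
  ]
}}

```text
time_s: 23.2
tcp_pos: [0.5656, 0.101, 0.2269]
ee_rot: [[-0.032, -0.999, -0.0], [-0.999, 0.032, -0.0], [0.0, 0.0, -1.0]]
wrist_force: [0.4, 0.2, -0.5]
gripper_width: 0.062
gripper_force: 0.0
```

>>> {"name": "drive_tool", "arguments": {
  "rows": [
    [0,0,-2,-25,0,0,0],
    [0,0,0,-25,0,0,0],
    [0,0,0,-18,0,0,0],
    [0,0,0,-5,0,0,0],
    [0,0,0,0,0,0,0]
  ]
}}

```text
time_s: 23.62
tcp_pos: [0.5648, 0.0982, 0.1525]
ee_rot: [[-0.033, -0.999, -0.003], [-0.999, 0.033, -0.002], [0.002, 0.003, -1.0]]
wrist_force: [-0.3, -0.1, -0.2]
gripper_width: 0.01
gripper_force: 0.0
```

>>> {"name": "drive_tool", "arguments": {
  "rows": [
    [0,0,0,-1,0,0,0],
    [0,0,0,-1,0,0,0],
    [0,0,0,-1,0,0,0],
    [0,0,0,-1,0,0,0],
    [0,0,0,0,0,0,0]
  ]
}}

```text
time_s: 24.03
tcp_pos: [0.5657, 0.0981, 0.1505]
ee_rot: [[-0.034, -0.999, 0.001], [-0.999, 0.034, 0.0], [-0.0, -0.001, -1.0]]
wrist_force: [-0.9, -0.1, -0.1]
gripper_width: 0.007
gripper_force: 0.0
```

>>> {"name": "drive_tool", "arguments": {
  "rows": [
    [0,0,0,-1,0,0,0],
    [0,0,0,-1,0,0,0],
    [0,0,0,0,0,0,0]
  ]
}}

```text
time_s: 24.28
tcp_pos: [0.5659, 0.0984, 0.1487]
ee_rot: [[-0.034, -0.999, 0.001], [-0.999, 0.034, 0.001], [-0.001, -0.001, -1.0]]
wrist_force: [-1.3, 1.7, 3.0]
gripper_width: -0.0
gripper_force: 1.8
```

>>> {"name": "drive_tool", "arguments": {
  "rows": [
    [0,0,0,-1,0,0,0],
    [0,0,0,0,0,0,0],
    [0,0,0,0,0,0,0]
  ]
}}

```text
time_s: 24.53
tcp_pos: [0.5659, 0.0986, 0.148]
ee_rot: [[-0.034, -0.999, 0.001], [-0.999, 0.034, 0.001], [-0.001, -0.001, -1.0]]
wrist_force: [-1.7, 2.7, 6.1]
gripper_width: 0.002
gripper_force: 2.8
```

>>> {"name": "drive_tool", "arguments": {
  "rows": [
    [0,0,0,-1,0,0,0],
    [0,0,0,-1,0,0,0],
    [0,0,0,0,0,0,0]
  ]
}}

```text
time_s: 24.78
tcp_pos: [0.5661, 0.0989, 0.1474]
ee_rot: [[-0.033, -0.999, 0.002], [-0.999, 0.033, 0.001], [-0.001, -0.002, -1.0]]
wrist_force: [-5.4, 3.6, 12.0]
gripper_width: 0.005
gripper_force: 5.8
```

>>> {"name": "drive_tool", "arguments": {
  "rows": [
    [0,0,0,-1,0,0,0],
    [0,0,0,0,0,0,0],
    [0,0,0,0,0,0,0]
  ]
}}

```text
time_s: 25.03
tcp_pos: [0.5661, 0.0989, 0.1474]
ee_rot: [[-0.033, -0.999, 0.003], [-0.999, 0.033, 0.001], [-0.001, -0.003, -1.0]]
wrist_force: [-7.2, 4.6, 15.8]
gripper_width: 0.005
gripper_force: 7.8
```

>>> {"name": "drive_tool", "arguments": {
  "rows": [
    [0,0,0,-0.5,0,0,0],
    [0,0,0,0,0,0,0],
    [0,0,0,0,0,0,0],
    [0,0,0,0,0,0,0],
    [0,0,0,0,0,0,0]
  ]
}}

```text
time_s: 25.45
tcp_pos: [0.5662, 0.0989, 0.1473]
ee_rot: [[-0.033, -0.999, 0.003], [-0.999, 0.033, 0.001], [-0.001, -0.003, -1.0]]
wrist_force: [-7.4, 3.9, 17.0]
gripper_width: 0.006
gripper_force: 8.7
```

>>> {"name": "drive_tool", "arguments": {
  "rows": [
    [0,0,0,0,0,0,0],
    [0,0,0,0,0,0,0],
    [0,0,0,0,0,0,0],
    [0,0,0,0,0,0,0],
    [0,0,0,0,0,0,0]
  ]
}}

```text
time_s: 25.87
tcp_pos: [0.5662, 0.0989, 0.1473]
ee_rot: [[-0.033, -0.999, 0.003], [-0.999, 0.033, 0.001], [-0.001, -0.003, -1.0]]
wrist_force: [-7.2, 3.2, 17.0]
gripper_width: 0.005
gripper_force: 8.7
```

>>> {"name": "drive_tool", "arguments": {
  "rows": [
    [0,0,0,0,0,0,0],
    [0,0,0,0,0,0,0],
    [0,0,0,0,0,0,0],
    [0,0,0,0,0,0,0],
    [0,0,0,0,0,0,0]
  ]
}}

```text
time_s: 26.28
tcp_pos: [0.5662, 0.0989, 0.1473]
ee_rot: [[-0.032, -0.999, 0.003], [-0.999, 0.032, 0.001], [-0.001, -0.003, -1.0]]
wrist_force: [-6.9, 3.7, 17.2]
gripper_width: 0.002
gripper_force: 8.7
```

>>> {"name": "drive_tool", "arguments": {
  "rows": [
    [0,0,0,0,0,0,0],
    [0,0,0,0,0,0,0],
    [0,0,0,0,0,0,0],
    [0,0,0,0,0,0,0],
    [0,0,0,0,0,0,0]
  ]
}}

```text
time_s: 26.7
tcp_pos: [0.5662, 0.0989, 0.1473]
ee_rot: [[-0.033, -0.999, 0.003], [-0.999, 0.033, 0.001], [-0.001, -0.003, -1.0]]
wrist_force: [-7.9, 4.0, 18.0]
gripper_width: 0.006
gripper_force: 8.7
```

```bash
python3 - <<'E'
from h import *
s=sense(); c=capture("wrist"); save("w6.png",c["frame"]); print(s["tcp_pos"],s["time_s"]); report(c,s)
E
```

```text
[0.56616008 0.09892714 0.1473056 ] 26.7
vial rows 87 258 cols 298 343
white [(158, 191, np.float64(0.0459), np.float64(0.0395), np.float64(0.0525))]
dark [(144, 147, np.float64(0.0345), np.float64(0.034), np.float64(0.0351)), (204, 206, np.float64(0.0584), np.float64(0.0582), np.float64(0.0587))]
```

View pics/w6.png

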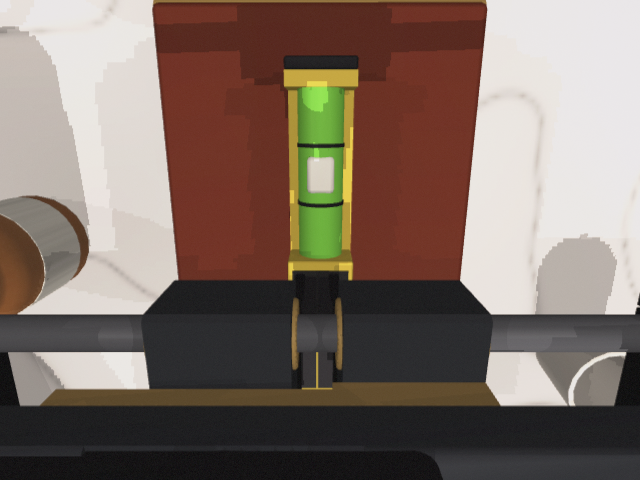

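The bubble is centred: its centre is at row 174.5 and the lines' midpoint at 175. The fingers are pressing at about 17 N and everything is still, so I'm handing it in.

```bash
python3 -c "
from station import finish_job; print(finish_job())"
```

```text
the job is handed in; nothing more can be done
None
```

The job is handed in: the yellow level lies along the middle of the shelf, pressed home at about 17 N, with its bubble centred to within about 0.5 mm; the station returned no verdict.

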